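# Set the slide warmer's timer four clicks on

## Robot

A 7-joint arm with a two-finger parallel gripper is mounted at the origin on a cart in front of the work surface, level with it; the furniture and walls round the work are solid. World frame = base frame: x ahead of the robot, y to its left, z up, the work surface at z = 0. Lengths are in mm, angles in rad, forces in N, time in s.
With the tool pointing down it reaches from about 400 to 900 mm from the base axis. Payload 5.6 kg.
Tool frame: the origin (TCP) lies midway between the tips of the shut fingers; the grasp point (between the pads) lies 19 mm behind it (manip.grip_point_offset is the distance from the TCP to the grasp point, in mm); x points along the fingers, y is the direction in which the jaws open and shut, and the axes are right-handed (so a half turn about x gives the same grasp; the last joint's range is limited). The gripper opens to 92 mm and grips with 3 to 60 N. Pads are 20 mm wide; open, the fingers measure 128 mm over their backs; the gripper's body (75 mm by 189 mm) begins 69 mm behind the grasp point.
Start: joints at [1.191, 0.468, -0.012, 1.603, 0.006, 1.071, -0.056], TCP at [214.764, -613.503, 214.592] pointing down, gripper open.
Joint ranges: [-2.53, 2.53], [-0.31, 2.02], [-1.57, 1.55], [0.28, 2.44], [-1.29, 4.43], [0.15, 1.84], [-2.92, 2.92]. Speed limits (rad/s): [2.57, 2.57, 3.14, 3.14, 3.14, 3.14, 3.14].

## Interface

Orientations are given as a 3x3 rotation matrix whose columns are the frame's x, y, z axes.
In Python, from bench import sensors, eyes, workorder, manip gives the robot as it stands.
- The arm moves only by the tool move_arm, never from a script. Its argument "commands" is a list of rows, each an object with "translation": the shift along the tool's x, y, z in cm, a list of three; "rot": the turn, a rotation vector about the tool's x, y, z in rad, a list of three; "jaw": the opening, from -1 (shut) to 1 (fully open), so that 0 is half open. A call has 1 to 12 rows; each row is the pose to reach, as a shift and turn from the pose commanded when the call began, along the tool's axes at that moment; what a row does not reach only later rows make up. A row lasts 1/12 s, in which the tool goes at most 41.7 mm and 7.16 degrees, less where a joint would pass 70% of its speed; a pose out of reach is approached as far as the arm can. A call with a gripper value outside its range is refused whole. The fingers move at their own pace and stop on an object; "newtons" is the grip in N (left out, the last holds). Time passes only in rows, so rows that repeat a pose let the fingers close. It gives the time, the measured TCP pose, the force and the opening at its end, in the units of the state.
- sensors.observe(): the state, without advancing time (a new reading comes with each control period).
- eyes.read_camera(name): name is "side" or "top"; returns a dict with "frame" (420x560x3 uint8, red, green, blue), "depth" (420x560 float32, mm along the optical axis (not along the pixel's ray), 0 where there is no reading), "fov_y" (degrees; the focal length in pixels is half the picture's height over the tangent of half this angle, whatever the lens; pixels are square), "cx", "cy" (the principal point, pixels), "origin" and "attitude" of the camera in the world. Camera axes: x right, y up, looking along -z (the intrinsics and any distortion apply to the point x, -y, -z); pixel columns grow to the right and rows downward; lengths in mm; the calibration is good to about 2 mm. A picture is of the moment at which its call begins.
- workorder.sign_off(): hands the job in, once; it reports no verdict.
Trained networks look in the newest picture that a camera, given by its name, has taken for a name from the list of things; names that differ only in an ending like _2 or _b are one class to them, and where a whole thing is asked for, a point or a joint stands for the part that bears it (a point fixed in the world has none). Each returns a list of dicts, best first, with "p" (0 to 1); they miss things now and then, are a little off and sometimes report something else, mostly with a low value. They report only what shows in the picture. A call takes as long as a camera call. They do not tell look-alikes from the thing itself.
- eyes.cut_out(camera, name): "region" (420x560 bool, what is visible of it) and "point" ([column, row] in pixels, amid what is visible of it).
The state is a dict: "t": time; "q": joint angles; "qd": joint speeds; "effort": joint torques, N m; "tcp_pos": TCP position; "tool_rot": TCP orientation; "wrist_force": force on the tool from outside, world axes, zero at the start; "wrist_torque": the same for the moment, N m; "width": finger opening in mm.
Only numpy, scipy, OpenCV 4.12 (cv2) and the standard library are available. Lean on these libraries where they do the work, as an engineer would, in place of code of your own. Each camera call takes 0.05 s, during which the arm holds its last target.

## Task

The dish on the slide warmer needs longer: with a fingertip against the upright face of the lug on the black timer dial, push the dial round clockwise (seen from above) exactly four clicks, never further, then press the start button fully down and let it come up again. Only push with the fingers, grip nothing, and leave the dish on the warming plate and the loose things round the warmer where they are.

Things in the scene. Friction and masses are not known exactly. Their poses are not given: they have to be found in the camera images.
- slide_warmer: White low box, 144 (x) x 250 (y) x 40 mm high, fixed to the worktop; origin at the centre of its underside, z up, x away from its operator's side. On its top: the dial at the +y end, an aluminium warming plate at the -y end with a dish on it, and the start button in front (-x) of the plate. It stands anywhere on the middle of the worktop, turned up to 17 degrees.
- dial_axis (a point): The middle of the timer dial's flat top, on its upright turning axis, 52 mm above the warmer's underside (fixed to the warmer). The dial is a black disc 100 mm across and 12 mm thick lying on the warmer's top, with a flat metal cap 18 mm across and 2 mm high in its middle.
- timer_dial (a joint): Dial angle, rad, growing clockwise. Eight click stops 30 degrees (0.524) apart, each with a black tick round the dial: 0 (lug 105 degrees anticlockwise of the warmer's +x) to 3.67, the last one near an end stop. Starts resting in one of the first three. Some 2 to 6 N at the lug push it over a click; past half-way (15 degrees) it snaps on to the next stop by itself.
- lug_face (a point): Centre of the lug's upright push face, turning with the dial: 36 mm from the axis, 9 mm above the disc's top. The face is 20 mm wide along the radius, 18 mm high, in the radial plane through the axis, and looks anticlockwise. Clockwise of it the lug slopes down to the disc as a ramp 32 mm long. A white line runs along the lug's top and on towards the axis.
- start_button (a joint): Travel of the round white start button, in m: 0 up, grows to 0.006 as it is pressed down. It springs back; fully down takes 4 N.
- start_button_top (a point): The centre of the top of the start button, which is 22 mm across, in a grey collar, in front of the warming plate. It is pressed straight down.
- warming_plate (a point): The centre of the top of the aluminium warming plate, 92 x 96 mm, 42 mm above the warmer's underside.
- petri_dish: Loose round red dish, 83 mm across and 6 mm high, lying on the warming plate; origin at the centre of its underside.
- vial: Loose white-capped vial, 23 mm across and 38 mm high, standing on the worktop at the +y end of the warmer; origin at the centre of its underside.
- tape_roll: Loose roll of beige tape, 52 mm across and 18 mm high, lying on the worktop at the -y end of the warmer; origin at the centre of its underside.
- oil_bottle: Loose brown bottle with a black cap, 25 mm across and 43 mm high, standing behind (+x of) the warmer; origin at the centre of its underside.
Not all that is in view belongs to the job. What is meant by the petri_dish is not green or yellow, and is the larger of those in its own colour.

How it is judged:
By the outcome, as a careful person would: the job done as asked, in the order asked, and still so for the second after the job is handed in, with the robot touching nothing.
It also fails if it takes over 53 s, if anything falls off the work surface, if the arm or the gripper's body presses on something with over 40 N, if the wrist force passes 120 N, or if a joint passes its speed limit or range.

## Working session

There is one attempt and no reset: what is moved stays moved. The work goes in short steps, Python scripts to look and compute and a tool call to move; the robot and the scene stay as the last step left them, time stands still between calls to the robot, and variables do not carry over. Pictures are saved under pics/ and viewed, and the job is handed in when it is done.

Besides the shell and the picture viewer there is one more tool, called after "Emit:" as name(argument=value, ...) on one line, values as JSON. move_arm: Moves the arm, as the interface text tells. Its arguments: {"type":"object","properties":{"commands":{"type":"array","items":{"type":"object","properties":{"translation":{"type":"array","items":{"type":"number"}},"rot":{"type":"array","items":{"type":"number"}},"jaw":{"type":"number"}}}},"newtons":{"type":"number"}},"required":["commands"]}

```bash
mkdir -p pics
cat > h.py <<'E'
import numpy as np, cv2, pickle
from bench import sensors, eyes, workorder, manip
def cam(n, save=None):
    c=eyes.read_camera(n)
    if save: cv2.imwrite('pics/'+save+'.png', c['frame'][:,:,::-1])
    pickle.dump(c,open(n+'.pkl','wb'))
    return c
def f(c): return c['frame'].shape[0]/2/np.tan(np.radians(c['fov_y'])/2)
def ray(c,u,v):
    F=f(c); d=np.array([(u-c['cx'])/F, -(v-c['cy'])/F, -1.0])
    return np.array(c['attitude'])@d
def at_depth(c,u,v,z=None):
    z=c['depth'][int(round(v)),int(round(u))] if z is None else z
    return np.array(c['origin'])+ray(c,u,v)*z
def at_z(c,u,v,z):
    r=ray(c,u,v);o=np.array(c['origin']); return o+r*(z-o[2])/r[2]
def proj(c,p):
    q=np.array(c['attitude']).T@(np.array(p)-np.array(c['origin'])); F=f(c)
    return np.array([c['cx']+F*q[0]/-q[2], c['cy']-F*q[1]/-q[2]])
E
python3 - <<'E'
from h import *
np.set_printoptions(precision=3,suppress=True)
for n in('top','side'):
    c=cam(n,n+'0'); print(n,c['fov_y'],c['cx'],c['cy'],c['origin'],c['attitude'],[k for k in c])
    for k in ['slide_warmer','dial_axis','lug_face','timer_dial','start_button','start_button_top','warming_plate','petri_dish','vial','tape_roll','oil_bottle']:
        try:
            for r in eyes.cut_out(n,k)[:3]:
                u,v=r['point']; print(n,k,round(r['p'],2),u,v,r['region'].sum(),at_depth(c,u,v))
        except Exception as e: print(k,e)
s=sensors.observe(); print(s)
E
```

```text
top 44.936185199149605 282.7625326089104 206.1724516657071 [ 442.945   88.228 1181.823] [[ 0.028  0.987 -0.159]
 [-1.     0.027 -0.005]
 [-0.001  0.159  0.987]] ['frame', 'depth', 'fov_y', 'cx', 'cy', 'origin', 'attitude']
top slide_warmer 0.58 312.3 264.8 6123 [495.878  25.285  50.808]
top slide_warmer 0.51 314.6 211.4 100 [616.908  21.842  42.31 ]
top dial_axis 0.72 309.9 264.4 5931 [496.596  30.631  51.11 ]
top lug_face 0.81 295.5 254.9 1544 [516.516  63.067  53.726]
top timer_dial 0.84 294.2 255.1 1587 [516.015  65.93   53.408]
top timer_dial 0.52 308.2 266.9 5957 [490.987  34.289  51.195]
top start_button_top 0.48 345.1 294.3 87 [433.624 -46.324  63.581]
top petri_dish 0.87 351.2 267.2 1104 [493.123 -61.238  47.942]
top petri_dish 0.84 224.7 221.7 506 [592.52  229.252   4.345]
top petri_dish 0.84 205.9 277.3 995 [462.65  266.148   6.589]
top vial 0.62 246.9 254.3 84 [516.081 172.205  34.274]
top tape_roll 0.92 395.8 298.0 368 [ 427.998 -169.89     0.96 ]
top oil_bottle 0.59 312.8 210.9 97 [618.099  25.891  41.288]
side 52.83278232973455 282.0790949783339 206.4134030455909 [ 430.
[... 868 characters left out ...]
l 0.26 248.5 298.0 1548 [498.066 -73.089  46.95 ]
side tape_roll 0.68 215.1 365.2 1017 [ 426.607 -149.928   -0.362]
side oil_bottle 0.71 305.3 261.8 249 [622.592   4.553  24.429]
{'t': 1.2, 'q': array([ 1.191,  0.467, -0.012,  1.603,  0.006,  1.071, -0.056]), 'qd': array([-0.001, -0.   ,  0.001, -0.002, -0.003, -0.   , -0.   ]), 'effort': array([  0.   , -52.043,  -0.012, -24.405,  -0.057,   0.011,   0.   ]), 'tcp_pos': array([ 214.737, -613.512,  214.617]), 'tool_rot': array([[-0.   ,  0.33 , -0.944],
       [-0.   , -0.944, -0.33 ],
       [-1.   ,  0.   ,  0.   ]]), 'wrist_force': array([ 0.659, -0.774,  0.065]), 'wrist_torque': array([ 0.002, -0.054,  0.012]), 'width': 91.93802851417672}
```

Run:
```python
import cv2
a=cv2.imread('pics/top0.png'); cv2.imwrite('pics/top0c.png',cv2.resize(a[190:340,180:420],None,fx=3.3,fy=3.3,interpolation=cv2.INTER_CUBIC))
a=cv2.imread('pics/side0.png'); cv2.imwrite('pics/side0c.png',cv2.resize(a[190:390,160:360],None,fx=3,fy=3,interpolation=cv2.INTER_CUBIC))
```

```text
(no output)
```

View pics/top0.png

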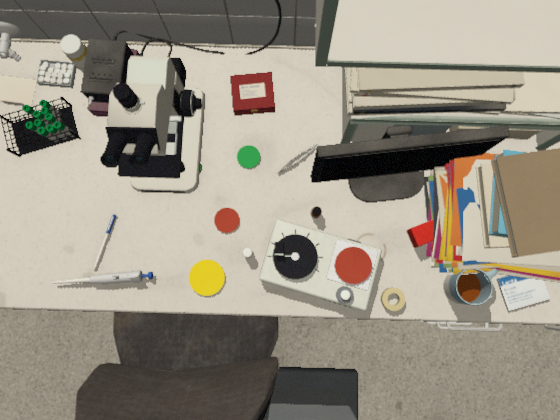

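View pics/top0c.png

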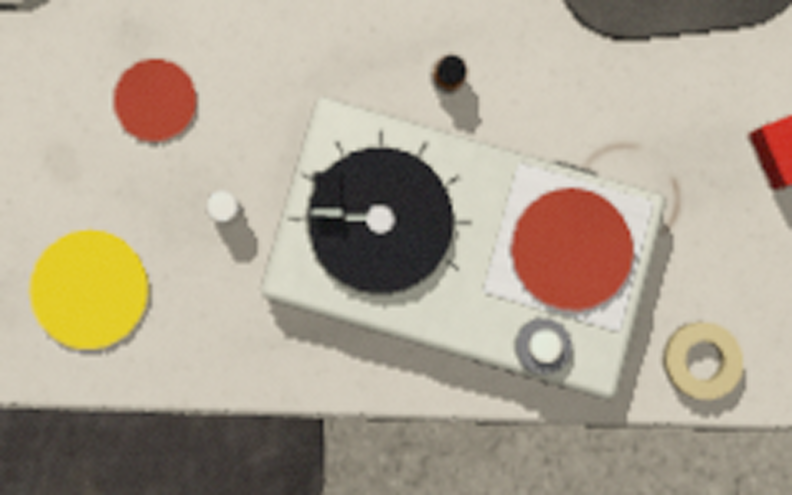

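View pics/side0c.png

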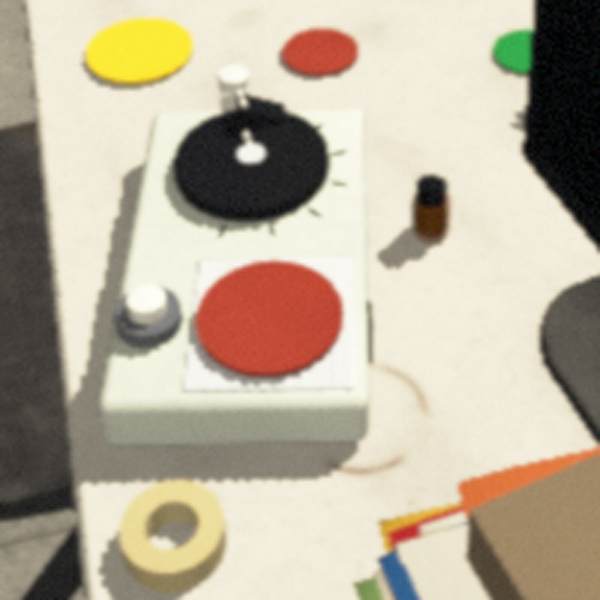

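The red dishes are at top (351,267), on the warming plate, and at (227,221), smaller and on the bench. The one meant is the large one on the plate, and it must stay there. The crop shows the lug pointing image-left at the first tick, crop (310,215), so stop 0. The button is at top (345,294). Next I'll measure the geometry.

```bash
cat > meas.py <<'E'
from h import *
np.set_printoptions(precision=2,suppress=True)
def load(n): return pickle.load(open(n+'.pkl','rb'))
def cloud(c):
    v,u=np.mgrid[0:420,0:560]; F=f(c); z=c['depth']
    d=np.stack([(u-c['cx'])/F*z,-(v-c['cy'])/F*z,-z],-1)
    return d@np.array(c['attitude']).T+np.array(c['origin'])
E
python3 - <<'E'
from meas import *
for n in('top','side'):
    c=load(n); P=cloud(c); 
    m=(c['depth']>0)&(P[...,2]>30)&(P[...,2]<48)&(abs(P[...,0]-490)<130)&(abs(P[...,1]-10)<170)
    k,l,st,ce=cv2.connectedComponentsWithStats(m.astype('uint8'))
    i=1+np.argmax(st[1:,4]); q=P[l==i]; hull=q[:,:2].astype('float32')
    print(n,'rect',cv2.minAreaRect(hull),'zmed',np.median(q[:,2]), 'bench z',np.median(P[(abs(P[...,0]-490)<150)&(abs(P[...,1]-250)<60)][:,2]))
    g=cv2.cvtColor(c['frame'],cv2.COLOR_RGB2GRAY).astype(int); hsv=cv2.cvtColor(c['frame'],cv2.COLOR_RGB2HSV)
    # dial: black blob
    near=(abs(P[...,0]-505)<80)&(abs(P[...,1]-35)<80)&(P[...,2]>30)
    d=(g<75)&near; k,l,st,ce=cv2.connectedComponentsWithStats(d.astype('uint8')); i=1+np.argmax(st[1:,4])
    cn,_=cv2.findContours((l==i).astype('uint8'),0,1); cn=max(cn,key=cv2.contourArea)
    pts=np.array([at_z(c,u,v,52)[:2] for u,v in cn[:,0]],'float32'); 
    print(' dial circle',cv2.minEnclosingCircle(pts), np.median(P[l==i][:,2]))
    cen=np.array([c['cx'],0]);
    w=(g>130)&near&(np.hypot(P[...,0]-505,P[...,1]-33)<20); 
    print(' cap px',[ (u,v,g[v,u]) for v,u in zip(*np.where(w))][:30])
    # button
    bm=(np.hypot(P[...,0]-436,P[...,1]+50)<30)&(P[...,2]>35)
    for v,u in list(zip(*np.where(bm&(P[...,2]>44))))[::4]: print('   ',u,v,P[v,u],g[v,u])
    r=(hsv[...,1]>150)&((hsv[...,0]<10)|(hsv[...,0]>170))&(abs(P[...,0]-490)<70)&(abs(P[...,1]+70)<80)
    print(' dish centroid',P[r].mean(0),r.sum())
    hi=(P[...,2]>56)&near; print(' lug high',[(u,v,P[v,u].round(0)) for v,u in zip(*np.where(hi))][:40])
E
```

```text
top rect ((498.6683044433594, 6.9445343017578125), (250.19252014160156, 146.57264709472656), 75.15286254882812) zmed 39.833059769884244 bench z 0.1442699896930435
 dial circle ((514.7516479492188, 66.4134521484375), 50.710472106933594) 51.88210116860432
 cap px [(np.int64(317), np.int64(263), np.int64(134)), (np.int64(317), np.int64(264), np.int64(136)), (np.int64(316), np.int64(266), np.int64(137)), (np.int64(315), np.int64(267), np.int64(131))]
    342 280 [464.46 -41.19  47.14] 137
    347 280 [464.81 -52.51  45.01] 100
    343 281 [462.38 -43.74  44.41] 154
    348 281 [462.69 -54.85  44.12] 101
    341 282 [460.06 -39.31  44.55] 210
    348 282 [460.45 -54.48  47.17] 111
    352 282 [460.73 -63.55  45.41] 100
    350 283 [458.38 -58.8   48.04] 120
    354 283 [458.62 -67.52  48.78] 113
    356 286 [452.2  -72.    48.55] 208
    343 287 [449.22 -43.32  49.01] 130
    347 287 [449.45 -51.73  52.27] 142
    342 288 [446.99 -41.18  48.66] 130
    346 288 [447.21 -49.36  53.83] 130
    338 289 [444.56 -32.26  49.92] 137
    342 289 [444.81 -41.06  49.88] 129
    346 289 [445.05 -49.7
[... 10494 characters left out ...]
64(240), np.int64(224), array([518.,  95.,  70.])), (np.int64(241), np.int64(224), array([520.,  95.,  69.])), (np.int64(242), np.int64(224), array([521.,  93.,  70.])), (np.int64(243), np.int64(224), array([524., 100.,  65.])), (np.int64(244), np.int64(224), array([526., 101.,  63.])), (np.int64(245), np.int64(224), array([528.,  97.,  65.])), (np.int64(246), np.int64(224), array([530., 101.,  62.])), (np.int64(247), np.int64(224), array([533., 102.,  61.])), (np.int64(248), np.int64(224), array([535., 102.,  60.])), (np.int64(249), np.int64(224), array([537., 103.,  59.])), (np.int64(250), np.int64(224), array([539., 105.,  57.])), (np.int64(251), np.int64(224), array([541., 104.,  58.]))]
```

Both views put the warmer centre near (501,5) with yaw about −14.8°. They put the dial axis near (516,64) and the button top near (437,−47.5,61.5). The collar top is about 10 mm below the button top, so shut fingers can press it fully. I'm shutting the fingers and moving over.

Emit:
move_arm(commands=[{"translation": [0, -23.5, -27.8], "rot": [-1.4, 0, 0], "jaw": -1}, {"translation": [0, -23.5, -27.8], "rot": [-1.4, 0, 0], "jaw": -1}, {"translation": [0, -23.5, -27.8], "rot": [-1.4, 0, 0], "jaw": -1}, {"translation": [0, -23.5, -27.8], "rot": [-1.4, 0, 0], "jaw": -1}, {"translation": [0, -23.5, -27.8], "rot": [-1.4, 0, 0], "jaw": -1}, {"translation": [0, -23.5, -27.8], "rot": [-1.4, 0, 0], "jaw": -1}, {"translation": [0, -23.5, -27.8], "rot": [-1.4, 0, 0], "jaw": -1}, {"translation": [0, -23.5, -27.8], "rot": [-1.4, 0, 0], "jaw": -1}, {"translation": [0, -23.5, -27.8], "rot": [-1.4, 0, 0], "jaw": -1}, {"translation": [0, -23.5, -27.8], "rot": [-1.4, 0, 0], "jaw": -1}, {"translation": [0, -23.5, -27.8], "rot": [-1.4, 0, 0], "jaw": -1}, {"translation": [0, -23.5, -27.8], "rot": [-1.4, 0, 0], "jaw": -1}], newtons=20)

```text
t: 2.2
tcp_pos: [399.9, -299.3, 214.8]
tool_rot: [[0.0, 0.985, 0.17], [-0.0, 0.17, -0.985], [-1.0, 0.0, 0.0]]
wrist_force: [0.1, -0.8, 0.5]
width: 14.0
```

Emit:
move_arm(commands=[{"translation": [6.5, 15.6, -37.8], "rot": [-1.403, 0, 0], "jaw": -1}, {"translation": [6.5, 15.6, -37.8], "rot": [-1.403, 0, 0], "jaw": -1}, {"translation": [6.5, 15.6, -37.8], "rot": [-1.403, 0, 0], "jaw": -1}, {"translation": [6.5, 15.6, -37.8], "rot": [-1.403, 0, 0], "jaw": -1}, {"translation": [6.5, 15.6, -37.8], "rot": [-1.403, 0, 0], "jaw": -1}, {"translation": [6.5, 15.6, -37.8], "rot": [-1.403, 0, 0], "jaw": -1}, {"translation": [6.5, 15.6, -37.8], "rot": [-1.403, 0, 0], "jaw": -1}, {"translation": [6.5, 15.6, -37.8], "rot": [-1.403, 0, 0], "jaw": -1}, {"translation": [6.5, 15.6, -37.8], "rot": [-1.403, 0, 0], "jaw": -1}, {"translation": [6.5, 15.6, -37.8], "rot": [-1.403, 0, 0], "jaw": -1}, {"translation": [6.5, 15.6, -37.8], "rot": [-1.403, 0, 0], "jaw": -1}, {"translation": [6.5, 15.6, -37.8], "rot": [-1.403, 0, 0], "jaw": -1}])

```text
t: 3.2
tcp_pos: [490.7, 101.2, 149.2]
tool_rot: [[-0.001, -0.004, 1.0], [0.001, 1.0, 0.004], [-1.0, 0.001, -0.001]]
wrist_force: [-0.1, -0.5, -0.1]
width: 0.7
```

Run:
```python
from meas import *
s=sensors.observe(); print(s['t'],s['tcp_pos'],s['tool_rot'],s['q'],s['width'])
for n in('top','side'):
    c=cam(n,n+'1'); print(n,proj(c,s['tcp_pos']))
    a=c['frame'][:,:,::-1]; u,v=proj(c,s['tcp_pos']).astype(int)
    cv2.imwrite(f'pics/{n}1c.png',cv2.resize(a[v-60:v+90,u-80:u+100],None,fx=4,fy=4,interpolation=cv2.INTER_CUBIC)); print(u-80,v-60)
```

```text
3.2 [490.74 101.22 149.16] [[-0. -0.  1.]
 [ 0.  1.  0.]
 [-1.  0. -0.]] [ 0.41  0.44 -0.82  1.98  0.41  0.89  0.94] 0.6967579276671281
top [277.46 264.09]
197 204
side [221.84 190.62]
141 130
```

View pics/side1c.png

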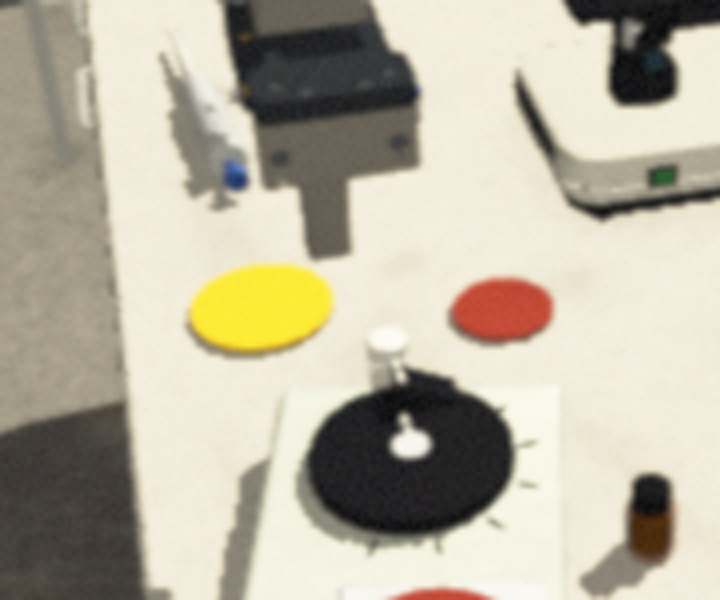

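View pics/top1c.png

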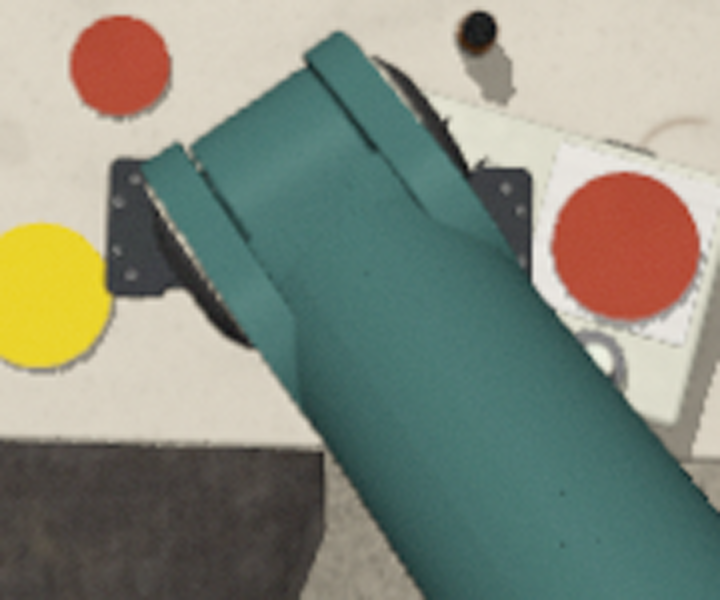

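Side crop: the fingertip is clear of the dial, with the pad face about 21 mm wide ending at crop (329,255), and the lug behind the cap at crop (420,385). Descending behind the push face.

Emit:
move_arm(commands=[{"translation": [3, 0, 0], "rot": [0, 0, 0], "jaw": -1}, {"translation": [6, -0.1, 0], "rot": [0, 0, 0], "jaw": -1}, {"translation": [8, -0.1, 0], "rot": [0, 0, 0], "jaw": -1}, {"translation": [9, -0.1, 0], "rot": [0, 0, 0], "jaw": -1}, {"translation": [9, -0.1, 0], "rot": [0, 0, 0], "jaw": -1}])

```text
t: 3.72
tcp_pos: [489.8, 95.5, 58.0]
tool_rot: [[-0.003, 0.007, 1.0], [-0.001, 1.0, -0.007], [-1.0, -0.002, -0.003]]
wrist_force: [0.2, -0.0, 0.7]
width: -0.1
```

```bash
cat > see.py <<'E'
from meas import *
import sys
t=sys.argv[1]
s=sensors.observe(); print(round(s['t'],2),s['tcp_pos'],s['tool_rot'][:2,1],'F',s['wrist_force'],'q',s['q'])
c=cam('side',t); a=c['frame'][:,:,::-1]
cv2.imwrite(f'pics/{t}c.png',cv2.resize(a[190:340,170:350],None,fx=4.4,fy=4,interpolation=cv2.INTER_CUBIC) if 0 else cv2.resize(a[190:330,170:350],None,fx=4.2,fy=4.2,interpolation=cv2.INTER_CUBIC))
E
python3 see.py s2
```

```text
3.72 [489.82  95.49  57.96] [0.01 1.  ] F [ 0.21 -0.    0.74] q [ 0.31  0.57 -0.71  2.04  0.56  0.73  0.81]
```

View pics/s2c.png

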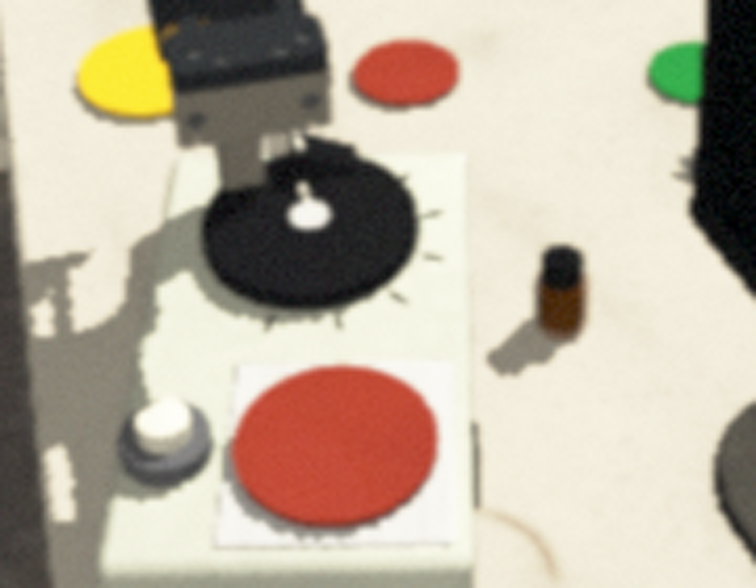

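Emit:
move_arm(commands=[{"translation": [0, 0, 0.4], "rot": [0, 0, 0], "jaw": -1}, {"translation": [0, 0, 0.4], "rot": [0, 0, 0], "jaw": -1}, {"translation": [0, 0, 0.4], "rot": [0, 0, 0], "jaw": -1}])

```text
t: 4.02
tcp_pos: [496.2, 97.6, 60.8]
tool_rot: [[0.003, 0.003, 1.0], [0.0, 1.0, -0.003], [-1.0, 0.0, 0.003]]
wrist_force: [-0.0, -0.0, -0.1]
width: 0.6
```

```bash
cat > arc.py <<'E'
import numpy as np, json, sys
C=np.array([516.3,64.3])
def pos(th,h=10,r=36):
    t=np.radians(th); return C+r*np.array([np.cos(t),np.sin(t)])+h*np.array([-np.sin(t),np.cos(t)])
def rows(p0,yaw0,ths,dz=0):
    y=np.array([np.cos(np.radians(yaw0)),np.sin(np.radians(yaw0))]); z=np.array([y[1],-y[0]])
    for th in ths:
        d=pos(th)-p0
        print(round(th,1),[round(dz/10,2),round(d@y/10,2),round(d@z/10,2)],'rot',round(np.radians(yaw0-th),3))
E
python3 - <<'E'
from arc import *
rows(np.array([494,98.]),90,90.2-np.array([0,2,4,6,8,10,12,14,16,18]))
E
```

```text
90.2 [0.0, np.float64(0.23), np.float64(1.22)] rot -0.003
88.2 [0.0, np.float64(0.26), np.float64(1.34)] rot 0.031
86.2 [0.0, np.float64(0.29), np.float64(1.47)] rot 0.066
84.2 [0.0, np.float64(0.31), np.float64(1.6)] rot 0.101
82.2 [0.0, np.float64(0.33), np.float64(1.73)] rot 0.136
80.2 [0.0, np.float64(0.35), np.float64(1.86)] rot 0.171
78.2 [0.0, np.float64(0.36), np.float64(1.99)] rot 0.206
76.2 [0.0, np.float64(0.36), np.float64(2.12)] rot 0.241
74.2 [0.0, np.float64(0.37), np.float64(2.25)] rot 0.276
72.2 [0.0, np.float64(0.36), np.float64(2.38)] rot 0.311
```

Emit:
move_arm(commands=[{"translation": [0.1, 0.1, 0.6], "rot": [0, 0, 0], "jaw": -1}, {"translation": [0.1, 0.23, 1.22], "rot": [0, 0, 0], "jaw": -1}, {"translation": [0.1, 0.26, 1.34], "rot": [0.031, 0, 0], "jaw": -1}, {"translation": [0.1, 0.29, 1.47], "rot": [0.066, 0, 0], "jaw": -1}, {"translation": [0.1, 0.31, 1.6], "rot": [0.101, 0, 0], "jaw": -1}, {"translation": [0.1, 0.33, 1.73], "rot": [0.136, 0, 0], "jaw": -1}, {"translation": [0.1, 0.35, 1.86], "rot": [0.171, 0, 0], "jaw": -1}])

```text
t: 4.6
tcp_pos: [512.4, 101.1, 58.3]
tool_rot: [[-0.003, 0.174, 0.985], [-0.001, 0.985, -0.174], [-1.0, -0.002, -0.003]]
wrist_force: [-4.1, 0.2, 1.7]
width: 0.8
```

```bash
python3 see.py s3
```

```text
4.6 [512.39 101.09  58.34] [0.17 0.98] F [-4.06  0.22  1.66] q [ 0.27  0.59 -0.66  1.99  0.53  0.74  0.68]
```

View pics/s3c.png

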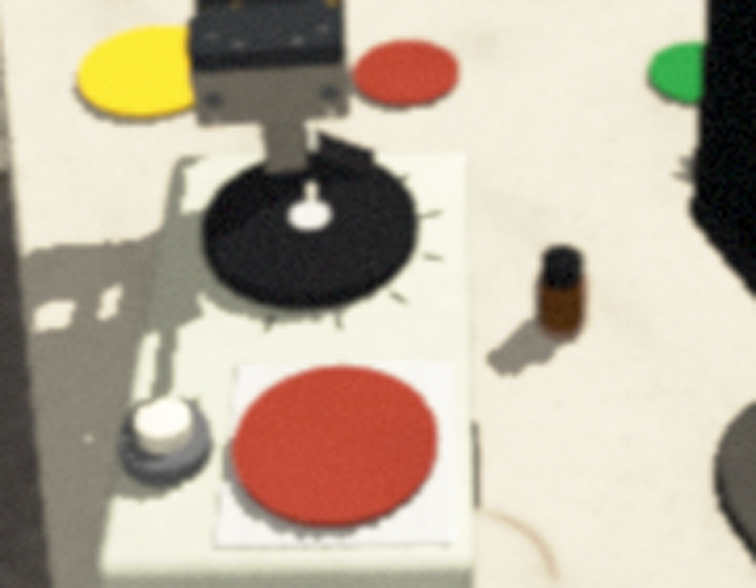

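Contact at about 4 N, with the lug turning along with the fingertip. It is about 10° in, short of the first click. Continuing.

Run:
```python
from arc import *
rows(pos(80.2),80.2,80.2-np.arange(1,13)*2.5)
```

```text
77.7 [0.0, np.float64(0.04), np.float64(0.16)] rot 0.044
75.2 [0.0, np.float64(0.07), np.float64(0.32)] rot 0.087
72.7 [0.0, np.float64(0.1), np.float64(0.48)] rot 0.131
70.2 [0.0, np.float64(0.12), np.float64(0.64)] rot 0.175
67.7 [0.0, np.float64(0.13), np.float64(0.8)] rot 0.218
65.2 [0.0, np.float64(0.14), np.float64(0.97)] rot 0.262
62.7 [0.0, np.float64(0.13), np.float64(1.13)] rot 0.305
60.2 [0.0, np.float64(0.12), np.float64(1.29)] rot 0.349
57.7 [0.0, np.float64(0.11), np.float64(1.45)] rot 0.393
55.2 [0.0, np.float64(0.09), np.float64(1.62)] rot 0.436
52.7 [0.0, np.float64(0.05), np.float64(1.78)] rot 0.48
50.2 [0.0, np.float64(0.02), np.float64(1.93)] rot 0.524
```

Emit:
move_arm(commands=[{"translation": [0, 0.04, 0.16], "rot": [0.044, 0, 0], "jaw": -1}, {"translation": [0, 0.07, 0.32], "rot": [0.087, 0, 0], "jaw": -1}, {"translation": [0, 0.1, 0.48], "rot": [0.131, 0, 0], "jaw": -1}, {"translation": [0, 0.12, 0.64], "rot": [0.175, 0, 0], "jaw": -1}, {"translation": [0, 0.13, 0.8], "rot": [0.218, 0, 0], "jaw": -1}, {"translation": [0, 0.14, 0.97], "rot": [0.262, 0, 0], "jaw": -1}, {"translation": [0, 0.13, 1.13], "rot": [0.305, 0, 0], "jaw": -1}, {"translation": [0, 0.12, 1.29], "rot": [0.349, 0, 0], "jaw": -1}, {"translation": [0, 0.11, 1.45], "rot": [0.393, 0, 0], "jaw": -1}, {"translation": [0, 0.09, 1.62], "rot": [0.436, 0, 0], "jaw": -1}, {"translation": [0, 0.05, 1.78], "rot": [0.48, 0, 0], "jaw": -1}, {"translation": [0, 0.02, 1.93], "rot": [0.524, 0, 0], "jaw": -1}])

```text
t: 5.65
tcp_pos: [531.4, 99.7, 58.5]
tool_rot: [[-0.002, 0.642, 0.767], [0.001, 0.767, -0.642], [-1.0, -0.001, -0.002]]
wrist_force: [-4.1, 1.5, 2.5]
width: 0.3
```

```bash
python3 see.py s4; python3 -c "
from arc import *
print(pos(50.2))"
```

```text
5.65 [531.44  99.66  58.54] [0.64 0.77] F [-4.13  1.53  2.5 ] q [ 0.17  0.58 -0.53  1.95  0.43  0.73  0.26]
[531.66111395  98.35930384]
```

View pics/s4c.png

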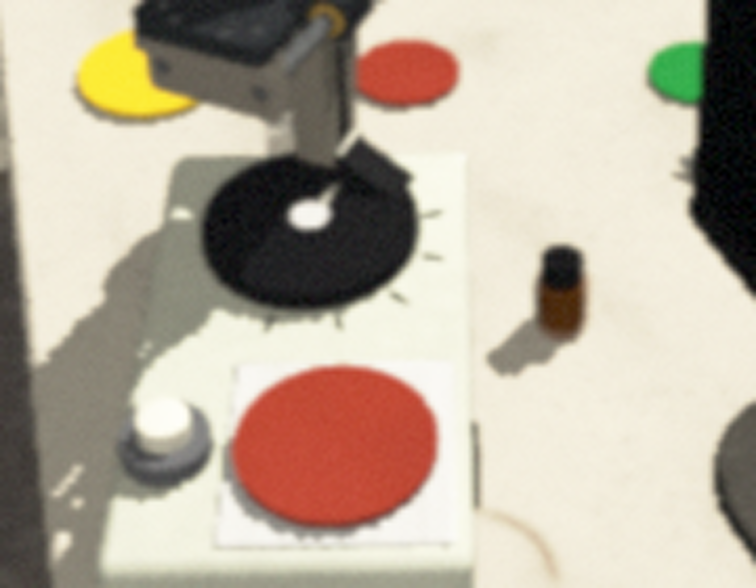

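On track. The lug is at about 40° and still in contact (4 N). Repeating the 30° arc.

Emit:
move_arm(commands=[{"translation": [0, 0.04, 0.16], "rot": [0.044, 0, 0], "jaw": -1}, {"translation": [0, 0.07, 0.32], "rot": [0.087, 0, 0], "jaw": -1}, {"translation": [0, 0.1, 0.48], "rot": [0.131, 0, 0], "jaw": -1}, {"translation": [0, 0.12, 0.64], "rot": [0.175, 0, 0], "jaw": -1}, {"translation": [0, 0.13, 0.8], "rot": [0.218, 0, 0], "jaw": -1}, {"translation": [0, 0.14, 0.97], "rot": [0.262, 0, 0], "jaw": -1}, {"translation": [0, 0.13, 1.13], "rot": [0.305, 0, 0], "jaw": -1}, {"translation": [0, 0.12, 1.29], "rot": [0.349, 0, 0], "jaw": -1}, {"translation": [0, 0.11, 1.45], "rot": [0.393, 0, 0], "jaw": -1}, {"translation": [0, 0.09, 1.62], "rot": [0.436, 0, 0], "jaw": -1}, {"translation": [0, 0.05, 1.78], "rot": [0.48, 0, 0], "jaw": -1}, {"translation": [0, 0.02, 1.93], "rot": [0.524, 0, 0], "jaw": -1}])

```text
t: 6.7
tcp_pos: [547.3, 88.7, 58.7]
tool_rot: [[-0.0, 0.939, 0.344], [0.003, 0.344, -0.939], [-1.0, 0.001, -0.003]]
wrist_force: [-2.2, 4.1, 0.5]
width: 0.7
```

```bash
python3 see.py s5; python3 -c "
from arc import *
print(pos(20.2))"
```

```text
6.7 [547.31  88.67  58.72] [0.94 0.34] F [-2.24  4.12  0.48] q [ 0.1   0.56 -0.4   1.93  0.32  0.71 -0.14]
[546.63276683  86.11566539]
```

View pics/s5c.png

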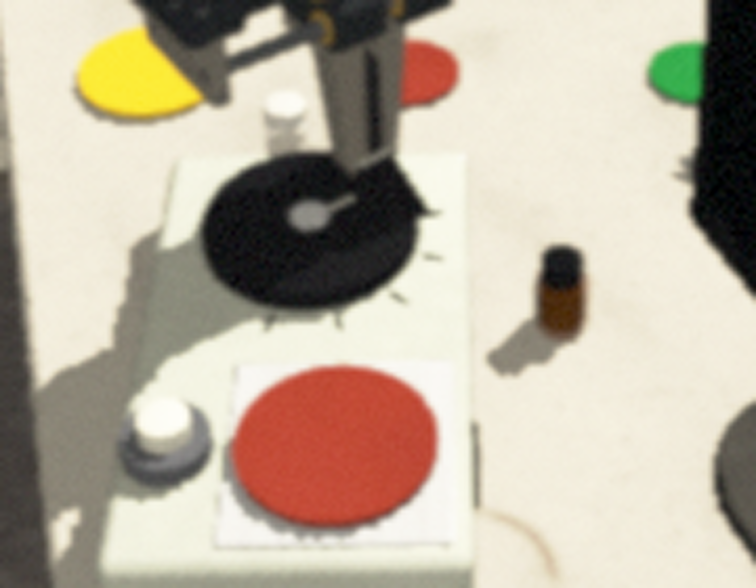

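The lug is at about 70°. Another 30° brings it to about 100°, just short of the last half-way point at 105°.

Emit:
move_arm(commands=[{"translation": [0, 0.04, 0.16], "rot": [0.044, 0, 0], "jaw": -1}, {"translation": [0, 0.07, 0.32], "rot": [0.087, 0, 0], "jaw": -1}, {"translation": [0, 0.1, 0.48], "rot": [0.131, 0, 0], "jaw": -1}, {"translation": [0, 0.12, 0.64], "rot": [0.175, 0, 0], "jaw": -1}, {"translation": [0, 0.13, 0.8], "rot": [0.218, 0, 0], "jaw": -1}, {"translation": [0, 0.14, 0.97], "rot": [0.262, 0, 0], "jaw": -1}, {"translation": [0, 0.13, 1.13], "rot": [0.305, 0, 0], "jaw": -1}, {"translation": [0, 0.12, 1.29], "rot": [0.349, 0, 0], "jaw": -1}, {"translation": [0, 0.11, 1.45], "rot": [0.393, 0, 0], "jaw": -1}, {"translation": [0, 0.09, 1.62], "rot": [0.436, 0, 0], "jaw": -1}, {"translation": [0, 0.05, 1.78], "rot": [0.48, 0, 0], "jaw": -1}, {"translation": [0, 0.02, 1.93], "rot": [0.524, 0, 0], "jaw": -1}])

```text
t: 7.75
tcp_pos: [555.8, 71.3, 59.0]
tool_rot: [[0.003, 0.985, -0.171], [0.004, -0.171, -0.985], [-1.0, 0.003, -0.005]]
wrist_force: [0.7, 6.0, -1.6]
width: 0.6
```

```bash
python3 see.py s6; python3 -c "
from arc import *
print(pos(-9.8))"
```

```text
7.75 [555.79  71.27  58.96] [ 0.99 -0.17] F [ 0.65  6.02 -1.57] q [ 0.03  0.55 -0.27  1.92  0.22  0.7  -0.54]
[553.47677934  68.02653701]
```

View pics/s6c.png

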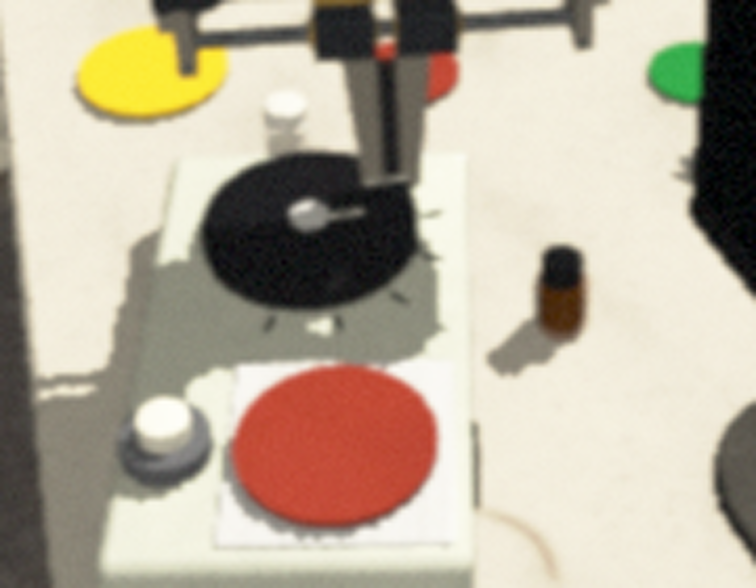

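Measured TCP lags the command by about 3 mm, so the dial is at about 95–100°. The last push is 15° to a nominal 115°, past half-way but short of the stop.

Emit:
move_arm(commands=[{"translation": [0, 0.04, 0.16], "rot": [0.044, 0, 0], "jaw": -1}, {"translation": [0, 0.07, 0.32], "rot": [0.087, 0, 0], "jaw": -1}, {"translation": [0, 0.1, 0.48], "rot": [0.131, 0, 0], "jaw": -1}, {"translation": [0, 0.12, 0.64], "rot": [0.175, 0, 0], "jaw": -1}, {"translation": [0, 0.13, 0.8], "rot": [0.218, 0, 0], "jaw": -1}, {"translation": [0, 0.14, 0.97], "rot": [0.262, 0, 0], "jaw": -1}, {"translation": [0, 0.14, 0.97], "rot": [0.262, 0, 0], "jaw": -1}, {"translation": [0, 0.14, 0.97], "rot": [0.262, 0, 0], "jaw": -1}])

```text
t: 8.47
tcp_pos: [554.6, 57.7, 58.7]
tool_rot: [[0.001, 0.907, -0.42], [-0.0, -0.42, -0.907], [-1.0, 0.001, 0.0]]
wrist_force: [0.3, -0.8, -1.1]
width: 0.7
```

```bash
python3 see.py s7; python3 -c "
from arc import *
print(pos(-24.8))"
```

```text
8.47 [554.64  57.68  58.69] [ 0.91 -0.42] F [ 0.34 -0.82 -1.1 ] q [-0.    0.54 -0.21  1.93  0.17  0.69 -0.74]
[553.17451005  58.27749982]
```

View pics/s7c.png

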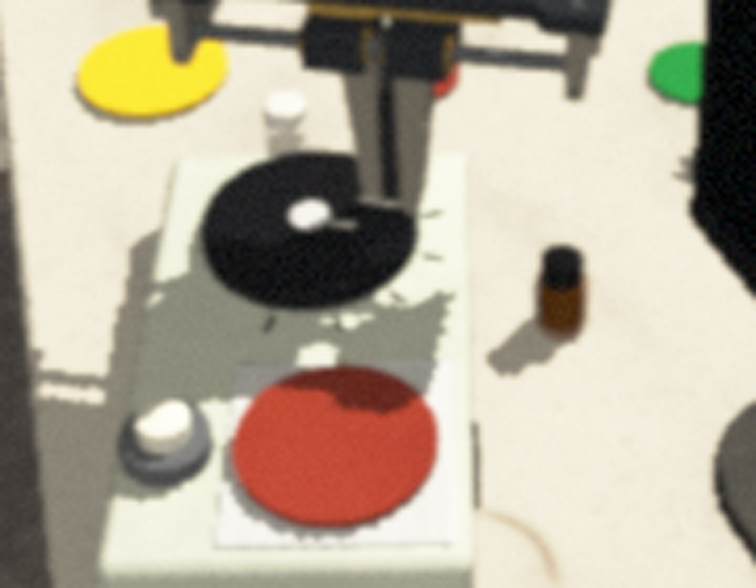

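The force dropped to zero and the lug is off the fingertip, so the fourth click has snapped. Backing off, lifting and checking.

Emit:
move_arm(commands=[{"translation": [0, 0, -0.8], "rot": [0, 0, 0], "jaw": -1}, {"translation": [-2, 0, -1.2], "rot": [0, 0, 0], "jaw": -1}, {"translation": [-5, 0, -1.2], "rot": [0, 0, 0], "jaw": -1}, {"translation": [-9, 0, -1.2], "rot": [0, 0, 0], "jaw": -1}, {"translation": [-9, 0, -1.2], "rot": [0, 0, 0], "jaw": -1}])

```text
t: 8.93
tcp_pos: [563.9, 70.7, 155.5]
tool_rot: [[0.012, 0.907, -0.421], [0.002, -0.421, -0.907], [-1.0, 0.01, -0.007]]
wrist_force: [0.8, 0.2, 0.5]
width: 0.3
```

```bash
python3 see.py s8
python3 - <<'E'
from meas import *
c=load('side')
C=np.array([516.3,64.3]); 
# expected px of line end (radius 46, z 70) for each stop
for k in range(3,6):
    t=np.radians(90.2-30*k); r=np.array([np.cos(t),np.sin(t)])
    print(k,[(proj(c,[*(C+R*r),z])-[170,190])*4.2 for R,z in((0,54),(20,53),(26,70),(46,70))])
E
```

```text
8.93 [563.91  70.67 155.52] [ 0.91 -0.42] F [0.79 0.17 0.49] q [ 0.    0.41 -0.24  1.86  0.12  0.88 -0.72]
3 [array([306.09, 211.01]), array([349.25, 204.57]), array([360.35, 173.56]), array([403.33, 165.62])]
4 [array([306.09, 211.01]), array([348.26, 219.58]), array([359.2 , 192.94]), array([402.33, 199.88])]
5 [array([306.09, 211.01]), array([335.83, 233.01]), array([342.89, 210.38]), array([373.99, 231.34])]
```

View pics/s8c.png

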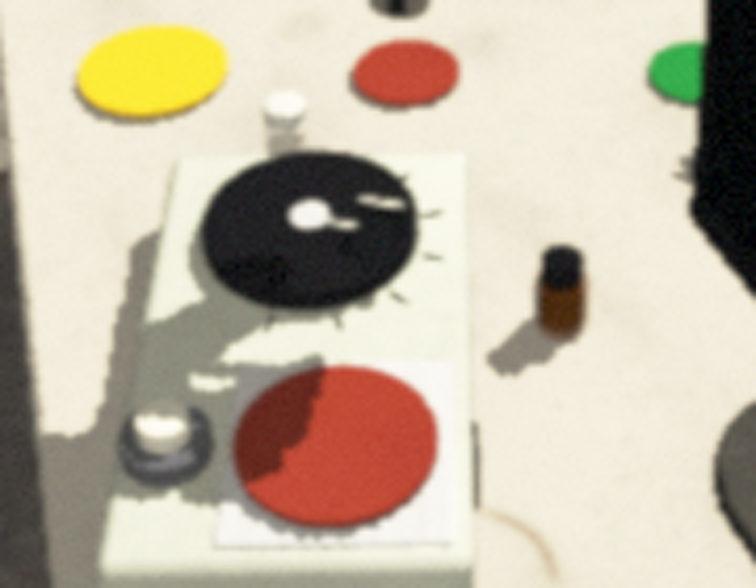

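The white line runs from crop (340,222) through (360,200) to (405,205). That matches the fourth-stop prediction; stops 3 and 5 would put its end at (403,166) and (374,231). Now the button.

Run:
```python
from meas import *
c=load('side'); print(at_z(c,163/4.2+170,418/4.2+190,61.5))
c0=pickle.load(open('side.pkl','rb'))
t=eyes.read_camera('top'); 
print(at_z(t,345.3,294.5,61.5))
s=sensors.observe(); p=s['tcp_pos']; print(p)
P=cloud(c); m=(np.hypot(P[...,0]-438,P[...,1]+49)<8); print(np.percentile(P[m][:,2],[20,50,80]))
yaw=np.radians(-24.8); y=np.array([np.cos(yaw),np.sin(yaw)]); z=np.array([y[1],-y[0]])
n=np.array([553.2,58.3])-12*z; print('nominal',n)
d=np.array([437.5,-48])-n; print(d@y/10,d@z/10)
```

```text
[437.05 -50.06  61.5 ]
[433.19 -47.01  61.5 ]
[560.56  69.6  150.39]
[60.53 61.24 61.99]
nominal [558.23  69.19]
-6.044209790222894 15.702735190707088
```

Emit:
move_arm(commands=[{"translation": [0, -1.5, 4], "rot": [0, 0, 0], "jaw": -1}, {"translation": [0, -3, 8], "rot": [0, 0, 0], "jaw": -1}, {"translation": [0, -4.5, 12], "rot": [0, 0, 0], "jaw": -1}, {"translation": [1, -6.2, 15.8], "rot": [0, 0, 0], "jaw": -1}, {"translation": [4.5, -6.2, 15.8], "rot": [0, 0, 0], "jaw": -1}, {"translation": [7, -6.2, 15.8], "rot": [0, 0, 0], "jaw": -1}, {"translation": [7, -6.2, 15.8], "rot": [0, 0, 0], "jaw": -1}, {"translation": [7, -6.2, 15.8], "rot": [0, 0, 0], "jaw": -1}])

```text
t: 9.7
tcp_pos: [434.8, -47.8, 77.3]
tool_rot: [[-0.004, 0.907, -0.422], [0.001, -0.422, -0.907], [-1.0, -0.004, 0.001]]
wrist_force: [0.5, 0.1, 0.1]
width: 0.3
```

```bash
python3 see.py s9
```

```text
9.7 [434.8  -47.75  77.28] [ 0.91 -0.42] F [0.46 0.12 0.05] q [ 0.2   0.35 -0.2   2.2   0.12  0.61 -0.51]
```

View pics/s9c.png

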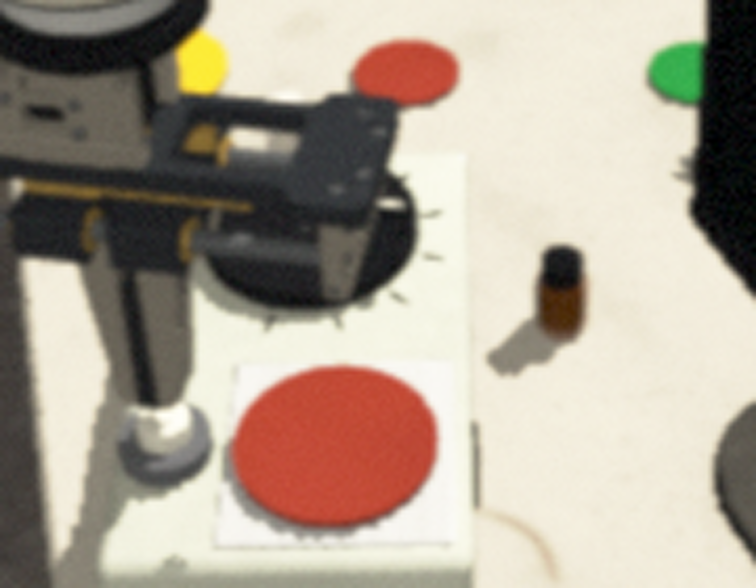

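The tip is centred over the button at crop (160,420). Pressing down gradually.

Emit:
move_arm(commands=[{"translation": [1.0, 0, 0], "rot": [0, 0, 0], "jaw": -1}, {"translation": [1.5, 0, 0], "rot": [0, 0, 0], "jaw": -1}, {"translation": [1.8, 0, 0], "rot": [0, 0, 0], "jaw": -1}, {"translation": [2.1, 0, 0], "rot": [0, 0, 0], "jaw": -1}, {"translation": [2.3, 0, 0], "rot": [0, 0, 0], "jaw": -1}, {"translation": [2.3, 0, 0], "rot": [0, 0, 0], "jaw": -1}, {"translation": [2.3, 0, 0], "rot": [0, 0, 0], "jaw": -1}])

```text
t: 10.33
tcp_pos: [436.7, -47.9, 56.3]
tool_rot: [[0.001, 0.907, -0.422], [-0.0, -0.422, -0.907], [-1.0, 0.001, -0.0]]
wrist_force: [-2.0, 0.9, 8.6]
width: 0.4
```

Emit:
move_arm(commands=[{"translation": [0.15, 0, 0], "rot": [0, 0, 0], "jaw": -1}, {"translation": [0.3, 0, 0], "rot": [0, 0, 0], "jaw": -1}, {"translation": [0.3, 0, 0], "rot": [0, 0, 0], "jaw": -1}, {"translation": [0.3, 0, 0], "rot": [0, 0, 0], "jaw": -1}])

```text
t: 10.67
tcp_pos: [436.9, -47.8, 55.7]
tool_rot: [[0.001, 0.907, -0.422], [-0.001, -0.422, -0.907], [-1.0, 0.001, 0.0]]
wrist_force: [-9.3, 2.1, 40.4]
width: 0.2
```

```bash
python3 see.py s10
```

```text
10.67 [436.9  -47.85  55.68] [ 0.91 -0.42] F [-9.32  2.15 40.41] q [ 0.19  0.39 -0.19  2.21  0.14  0.55 -0.53]
```

View pics/s10c.png

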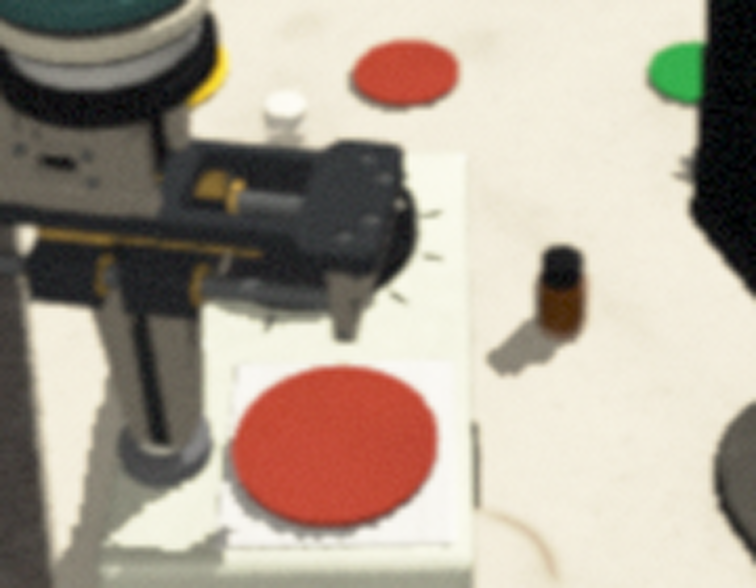

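The force rose steeply at z≈55.7, about 6 mm below the rest height, so the button is bottomed. Releasing and lifting well clear.

Emit:
move_arm(commands=[{"translation": [-0.5, 0, 0], "rot": [0, 0, 0], "jaw": -1}, {"translation": [-1.5, 0, 0], "rot": [0, 0, 0], "jaw": -1}, {"translation": [-4, 0, 0], "rot": [0, 0, 0], "jaw": -1}, {"translation": [-8, 0, 0], "rot": [0, 0, 0], "jaw": -1}, {"translation": [-12, 0, 0], "rot": [0, 0, 0], "jaw": -1}, {"translation": [-16, 0, 0], "rot": [0, 0, 0], "jaw": -1}, {"translation": [-16, 4, 12], "rot": [0, 0, 0], "jaw": -1}, {"translation": [-16, 4, 12], "rot": [0, 0, 0], "jaw": -1}, {"translation": [-16, 4, 12], "rot": [0, 0, 0], "jaw": -1}, {"translation": [-16, 4, 12], "rot": [0, 0, 0], "jaw": -1}, {"translation": [-16, 4, 12], "rot": [0, 0, 0], "jaw": -1}])

```text
t: 11.63
tcp_pos: [420.9, -176.1, 212.7]
tool_rot: [[-0.0, 0.904, -0.427], [-0.0, -0.427, -0.904], [-1.0, -0.0, 0.0]]
wrist_force: [0.1, 0.3, -0.4]
width: 0.6
```

```bash
python3 see.py s11
python3 - <<'E'
from meas import *
c=load('side'); P=cloud(c); m=(np.hypot(P[...,0]-438,P[...,1]+49)<7); print('button z',np.median(P[m][:,2]),m.sum())
for k in ['petri_dish','vial','tape_roll','oil_bottle']:
    r=eyes.cut_out('side',k); print(k,[(x['point'],round(x['p'],2)) for x in r[:2]])
E
```

```text
11.63 [ 420.92 -176.06  212.7 ] [ 0.9  -0.43] F [ 0.06  0.26 -0.38] q [ 0.42  0.15 -0.11  2.05  0.02  0.94 -0.14]
button z 61.48472926884517 39
petri_dish [([250.1, 297.3], 0.65), ([273.4, 207.2], 0.61)]
vial []
tape_roll [([218.1, 374.0], 0.9), ([247.8, 297.4], 0.61)]
oil_bottle [([305.9, 261.8], 0.62)]
```

View pics/s11.png

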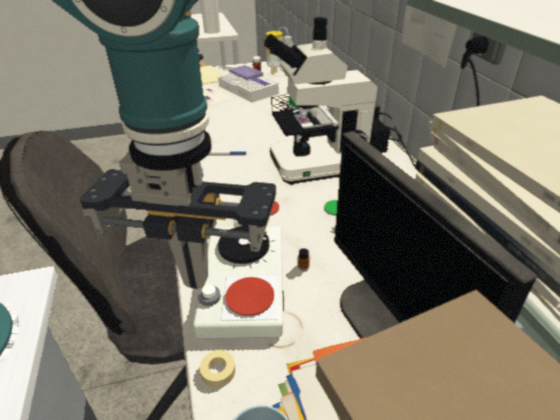

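View pics/s11c.png

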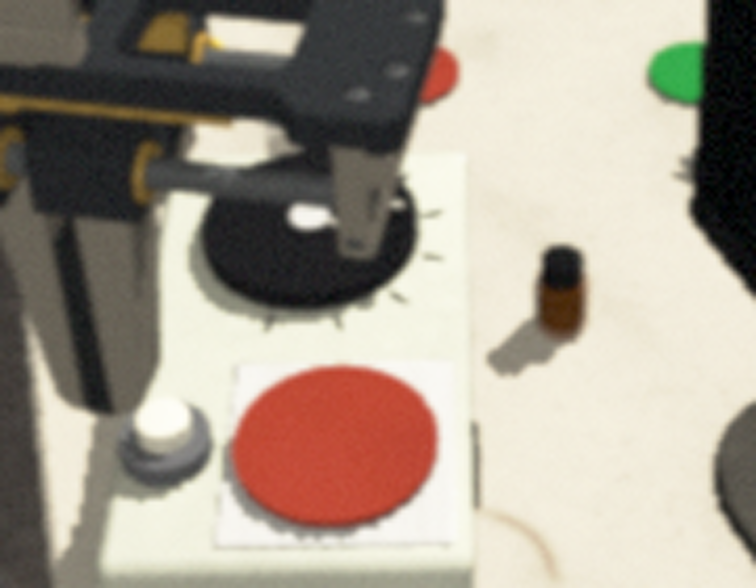

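The button is back up at z 61.5, and the dish and bottle have not moved. The gripper hides the dial, so I'm moving it aside for a last check.

Emit:
move_arm(commands=[{"translation": [0, 6, 24], "rot": [0, 0, 0], "jaw": -1}, {"translation": [0, 6, 24], "rot": [0, 0, 0], "jaw": -1}, {"translation": [0, 6, 24], "rot": [0, 0, 0], "jaw": -1}, {"translation": [0, 6, 24], "rot": [0, 0, 0], "jaw": -1}, {"translation": [0, 6, 24], "rot": [0, 0, 0], "jaw": -1}, {"translation": [0, 6, 24], "rot": [0, 0, 0], "jaw": -1}, {"translation": [0, 6, 24], "rot": [0, 0, 0], "jaw": -1}, {"translation": [0, 6, 24], "rot": [0, 0, 0], "jaw": -1}, {"translation": [0, 6, 24], "rot": [0, 0, 0], "jaw": -1}])

```text
t: 12.63
tcp_pos: [375.5, -415.1, 212.1]
tool_rot: [[-0.0, 0.907, -0.421], [0.002, -0.421, -0.907], [-1.0, -0.001, -0.001]]
wrist_force: [-0.6, 0.1, 0.0]
width: 0.3
```

Run:
```python
from meas import *
c=cam('top','top12'); a=c['frame'][:,:,::-1]; cv2.imwrite('pics/top12c.png',cv2.resize(a[190:340,180:420],None,fx=3.3,fy=3.3,interpolation=cv2.INTER_CUBIC))
for k in ['petri_dish','vial','tape_roll','oil_bottle']:
    print(k,[(x['point'],round(x['p'],2)) for x in eyes.cut_out('top',k)[:2]])
```

```text
petri_dish [([245.5, 163.7], 0.91), ([226.5, 219.3], 0.89)]
vial [([309.1, 262.8], 0.68), ([247.1, 255.1], 0.4)]
tape_roll [([395.5, 294.4], 0.83), ([294.2, 257.6], 0.41)]
oil_bottle [([312.0, 264.9], 0.61), ([316.0, 209.8], 0.41)]
```

View pics/top12c.png

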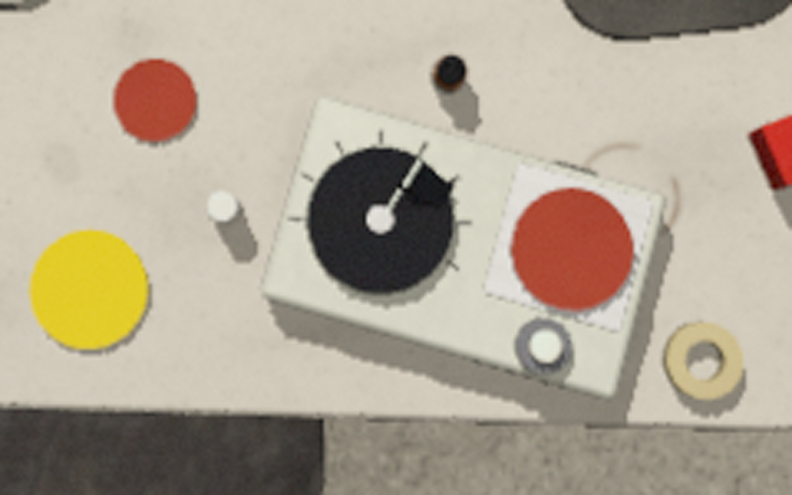

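The top crop shows the lug line at the fifth tick (425,148), four on from the first at (295,218). The dish, vial, tape and bottle are at the same pixels as before, and the button is up.

```bash
python3 -c "
from bench import workorder; print(workorder.sign_off())"
```

```text
the job is handed in; nothing more can be done
None
```

The job is done and handed in, at about 12.7 s on the robot's clock. With the shut fingertips against the lug's upright face I pushed the dial clockwise from stop 0 to stop 4. Then I pressed the start button and released it.

**Dial:** the last top picture shows the lug line on the fifth tick, exactly four clicks on from the first. My last push was planned to end at about 115°, short of the 120° stop, and the force fell to zero as the fourth click snapped.

**Button:** it bottomed out about 6 mm below its rest height and is back up at z 61.5. To confirm it was fully down I pressed about 3 mm further than needed, so the wrist force reached about 40 N. That went through the fingertips onto the button; the arm and gripper body touched nothing.

**Loose things:** the dish, vial, tape roll and bottle show at the same pixels as at the start, and the robot was clear of everything at hand-in.

**Checks that disagreed:**
- The two cameras differed by 3–4 mm, so I used the mean of their readings, and the contacts came where that predicted.
- In the final views the networks mislabelled or missed some items, such as the vial and the bottle, so I judged those from the picture itself.

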